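Clip down the die box

ROBOT

A 6-joint arm with a two-finger parallel gripper is mounted at the origin on the work surface. World frame = base frame: x ahead of the robot, y to its left, z up, the work surface at z = 0. Lengths are in m, angles in rad, forces in N, time in s.
With the tool pointing down it reaches from about 0.35 to 0.775 m from the base axis. Payload 5.5 kg.
Tool frame: the origin (TCP) lies where the fingers leave the gripper's body, on its centre line; the fingertips stand 73 mm ahead of it and the grasp point (between the pads) lies 54 mm ahead of it; z points along the fingers, y is the direction in which the jaws open and shut (so a half turn about z gives the same grasp; the last joint's range is limited). The gripper opens to 85 mm and grips with 20 to 120 N. Pads are 22 mm wide; open, the fingers measure 114 mm over their backs; the gripper's body (76 mm by 85 mm) begins 54 mm behind the grasp point. The pads swing forward as they close: fully open they stand 13 mm farther back than shut.
Start: joints at [1.205, 0.313, 0.046, 1.304, 0, 1.431], TCP at [0.129, 0.56, 0.304] pointing down, gripper open.
Joint ranges: [-2.76, 2.76], [-0.86, 1.69], [-1.03, 1.26], [-2.2, 2.34], [-1.47, 1.5], [-3.14, 3.14]. Speed limits (rad/s): [2.57, 2.57, 3.14, 3.14, 3.14, 3.14].

INTERFACE

Orientations are given as a unit quaternion [w, x, y, z].
In Python, from workcell import env, read_camera, job, cut_out gives the robot as it stands.
- The arm moves only by the tool servo_tool, never from a script. Its argument "deltas" is a list of rows, each an object of numbers: "dx", "dy", "dz": the shift along the world's x, y, z in mm; "rx", "ry", "rz": the turn, a rotation vector about the world's x, y, z in rad; "fingers": the closure, from -1 (fully open) to 1 (shut). A call has 1 to 8 rows; each row shifts and turns the commanded pose from where the row before left it; what a row does not reach is not made up. A row lasts 1/10 s, in which the tool goes at most 50 mm and 8.59 degrees, less where a joint would pass 70% of its speed; a pose out of reach is approached as far as the arm can. A call is refused whole if a number of a shift passes 50 or a number of a turn 0.15, either way. A call with a gripper value outside its range is refused whole. The fingers move at their own pace and stop on an object; "newtons" is the grip in N (left out, the last holds). Time passes only in rows, so rows that do not move let the fingers close. It gives the time, the measured TCP pose, the force and the opening at its end, in the units of the state.
- env.get_state(): the state, without advancing time (a new reading comes with each control period).
- read_camera(name): name is "side" or "top" or "wrist"; returns a dict with "img" (384x512x3 uint8, red, green, blue), "intrinsics" (3x3 intrinsics, pixels), "extrinsics" (4x4, takes a point from camera to world coordinates); the wrist camera has in their place "hand_eye" (4x4, takes a point from camera to tool coordinates, whose origin is the TCP and whose axes are the flange's). Camera axes: x right, y down, z forward; pixel columns grow to the right and rows downward; lengths in m; the calibration is good to about 2 mm. A picture is of the moment at which its call begins: read the wrist's pose just before it. There is no depth.
- job.hand_in(): hands the job in, once; it reports no verdict.
Trained networks look in the newest picture that a camera, given by its name, has taken for a name from the list of things; names that differ only in an ending like _2 or _b are one class to them, and where a whole thing is asked for, a point or a joint stands for the part that bears it (a point fixed in the world has none). Each returns a list of dicts, best first, with "confidence" (0 to 1); they miss things now and then, are a little off and sometimes report something else, mostly with a low value. They report only what shows in the picture. A call takes as long as a camera call.
- cut_out(target, camera): "region" (384x512 bool, what is visible of it) and "extent" ([left, top, right, bottom] in pixels, round what is visible of it).
The state is a dict: "clock": time; "joint_pos": joint angles; "qvel": joint speeds; "tau": joint torques, N m; "tcp_pos": TCP position; "orientation": TCP orientation; "wrist_force": force on the tool from outside, world axes, zero at the start; "ft_torque": the same for the moment, N m; "finger_gap": finger opening in m.
Only numpy, scipy, OpenCV 4.12 (cv2) and the standard library are available. Lean on these libraries where they do the work, as an engineer would, in place of code of your own. Each camera call takes 0.05 s, during which the arm holds its last target. There are 200 camera calls.

TASK

Close up the box of stamping dies: press the lid down in the middle until it is fully home on its gasket, then snap the four corner clips fully down over the rim in opposite-corner order - any one clip first, then the one diagonally across from it, then the remaining two - so that the lid seats evenly. Go gently, the plastic cracks above 22 N, and leave everything else on the bench where it is.

Things in the scene. Friction and masses are not known exactly. Their poses are not given: they have to be found in the camera images.
- box: clear plastic box of brass dies, fixed to the bench, with a white lid and four grey clips, two on each long side near the corners; 134 x 194 mm, 150 x 210 mm over its rim flange, rim 85 mm high. Origin: centre of its underside; z up, long sides along y, at -x and +x
- lid_mid (a point): nominal place, on the box, of the middle of the lid's flat top panel (60 mm in x, 150 mm in y) with the lid home: 100 mm above the underside. The deep old rubber seal has set unevenly: the true home of the whole lid lies up to 8 mm higher or lower, and up to 0.03 rad out of level about each axis. Neither is measured; only touch or sight tells
- lid (a joint): how far the lid still stands above its own true home (m): 0 is home, it starts 5 to 10 mm up, and the clips ride with it. The gasket grips: the lid goes straight down under 7 to 10 N pressed on its middle panel, then stops at home and stays where it is left. The rubber under it gives 1 mm per 13 N while pressed
- pad_a (a point): nominal place on the box, same axes, of the top centre of the thumb pad of the clip at the -x, +y corner once lid and clip are down: 74 mm from the box's middle in x, 60 mm in y, 108 mm up. Like lid_mid it is drawn on the box, without the lid's true height and tilt
- pad_b (a point): nominal place on the box, same axes, of the top centre of the thumb pad of the clip at the -x, -y corner once lid and clip are down: 74 mm from the box's middle in x, 60 mm in y, 108 mm up. Like lid_mid it is drawn on the box, without the lid's true height and tilt
- pad_c (a point): nominal place on the box, same axes, of the top centre of the thumb pad of the clip at the +x, -y corner once lid and clip are down: 74 mm from the box's middle in x, 60 mm in y, 108 mm up. Like lid_mid it is drawn on the box, without the lid's true height and tilt
- pad_d (a point): nominal place on the box, same axes, of the top centre of the thumb pad of the clip at the +x, +y corner once lid and clip are down: 74 mm from the box's middle in x, 60 mm in y, 108 mm up. Like lid_mid it is drawn on the box, without the lid's true height and tilt
- clip_a (a joint): clip at the -x, +y corner, diagonally opposite clip_c: 0 when snapped fully down, growing as it opens up and outward (rad), 1.2 at most; starts at 0.45 to 0.85 and stays where it is left. All four are alike: 44 mm long; hinge parallel to y, 29 mm inward of the pad's centre and 8 mm below its top; pad 14 mm wide; a 36 mm skirt with a springy hook hangs outside
- clip_b (a joint): clip at the -x, -y corner, diagonally opposite clip_d: 0 when snapped fully down, growing as it opens up and outward (rad), 1.2 at most; starts at 0.45 to 0.85 and stays where it is left. Each clip swings freely under 2 N on its pad; from 0.2 rad its hook rides over the rim and it needs about 9 to 14 N straight down on the pad; near 0.1 rad it gives way, snaps home and stays
- clip_c (a joint): clip at the +x, -y corner, diagonally opposite clip_a: 0 when snapped fully down, growing as it opens up and outward (rad), 1.2 at most; starts at 0.45 to 0.85 and stays where it is left.
- clip_d (a joint): clip at the +x, +y corner, diagonally opposite clip_b: 0 when snapped fully down, growing as it opens up and outward (rad), 1.2 at most; starts at 0.45 to 0.85 and stays where it is left.
- die_1: brass stamping die standing free, 40 mm across, 36 mm high, close beside the box; origin under its centre. Leave alone
- die_2: dark steel stamping die, same size, standing near the box; origin under its centre. Leave alone
- foil_roll: upright roll of gold foil, 60 mm across, 64 mm high; origin under its centre. Leave alone
- knife: craft knife lying flat, 155 mm long, 18 mm high; origin under its middle. Leave alone
- tub: small clear tub, 72 mm across, 58 mm high; origin under its centre. Leave alone
- carton: small cardboard carton, 60 x 95 x 36 mm; origin under its centre. Leave alone
- can: drink can, 66 mm across, 115 mm high; origin under its centre. Leave alone

How it is judged:
On the way, in this order (a step that is already met when the one before it is completed fails the run):
1. the lid is pressed home (within 1 mm) while all four clips are still up (value of joint lid below 0.001 m and value of joint each of clip_a, clip_b, clip_c, clip_d above 0.2 rad), for 0.2 s.
2. two diagonally opposite clips are snapped down (within 0.05 rad) while the other two are still up (value of joint lid below 0.001 m and ((value of joint each of clip_a, clip_c below 0.05 rad and value of joint each of clip_b, clip_d above 0.2 rad) or (value of joint each of clip_b, clip_d below 0.05 rad and value of joint each of clip_a, clip_c above 0.2 rad))), for 0.2 s.
3. all four clips are snapped down (value of joint lid below 0.001 m and value of joint each of clip_a, clip_b, clip_c, clip_d below 0.05 rad), for 0.2 s.
At the end, for the whole second after the job is handed in: The lid is home (within 1 mm) and all four clips are snapped down (within 0.05 rad), left released (all of step 3); the robot touches nothing.
It fails at once if the robot presses on the box, its lid or a clip with more than 22 N (contact force between any of the fingers, the arm and box above 22 N).
It fails at once if two neighbouring clips are down while the other two are both still up ((value of joint each of clip_a, clip_b below 0.05 rad and value of joint each of clip_c, clip_d above 0.2 rad) or (value of joint each of clip_b, clip_c below 0.05 rad and value of joint each of clip_a, clip_d above 0.2 rad) or (value of joint each of clip_c, clip_d below 0.05 rad and value of joint each of clip_a, clip_b above 0.2 rad) or (value of joint each of clip_a, clip_d below 0.05 rad and value of joint each of clip_b, clip_c above 0.2 rad)).
It fails at once if something else on the bench is moved by more than 20 mm (distance of any of die_1, die_2, foil_roll, knife, tub, carton, can from where it was at the start of the episode above 0.02 m).
It also fails if it takes over 67 s, if anything falls off the work surface, if the arm or the gripper's body presses on something with over 40 N, if the wrist force passes 120 N, or if a joint passes its speed limit or range.

## Working session

There is one attempt and no reset: what is moved stays moved. The work goes in short steps, Python scripts to look and compute and a tool call to move; the robot and the scene stay as the last step left them, time stands still between calls to the robot, and variables do not carry over. Pictures are saved under pics/ and viewed, about 8 in all and at most 12, crops included, and the job is handed in when it is done.

Besides the shell and the picture viewer there is one more tool, called after "Request:" as a command line: name --argument value ..., lists and objects as JSON in quotes. servo_tool: Moves the arm, as the interface text tells. Its arguments: {"type":"object","properties":{"deltas":{"type":"array"},"newtons":{"type":"number"}},"required":["deltas"]}

```bash
ls; mkdir -p pics
cat > a.py <<'E'
from workcell import env, read_camera, job, cut_out
import cv2, numpy as np
s=env.get_state(); print(s)
for c in ("top","side"):
    r=read_camera(c); cv2.imwrite(f"pics/{c}0.png", r["img"][:,:,::-1])
    np.savez(f"{c}0.npz",**r)
    print(c, r["intrinsics"].tolist(), np.round(r["extrinsics"],4).tolist())
    for n in ("box","lid","clip_a","die_1","can","foil_roll","knife","tub","carton"):
        for d in cut_out(n,c)[:5]:
            ys,xs=np.nonzero(d["region"]); print(n,round(d["confidence"],2),d["extent"],xs.mean().round(1),ys.mean().round(1))
E
python3 a.py
```

```text
pics
{'clock': 0.0, 'joint_pos': array([ 1.20540476e+00,  3.13983603e-01,  4.49695806e-02,  1.30355776e+00,
       -6.15152888e-06,  1.43121111e+00]), 'qvel': array([ 5.43270704e-04,  5.00868331e-04, -6.08159960e-04, -4.48191415e-04,
        3.47015052e-04, -5.60829624e-05]), 'tau': array([ 1.29867320e-03, -4.80627608e+01,  2.98533136e+01,  1.94383529e-02,
       -3.15088591e-04,  2.32055612e-06]), 'tcp_pos': array([0.12860716, 0.56005371, 0.30301444]), 'orientation': array([-2.18788563e-04,  1.12663416e-01,  9.93632813e-01, -8.60348795e-04]), 'wrist_force': array([ 0.02091356, -0.07226685,  0.34849299]), 'ft_torque': array([ 0.00411971, -0.03158261, -0.04741336]), 'finger_gap': 0.08562257015133228}
top [[485.81136345095956, 0.0, 254.84819778693176], [0.0, 485.81136345095956, 188.44557676915286], [0.0, 0.0, 1.0]] [[0.0096, -0.9816, 0.1905, 0.3602], [-0.9999, -0.0073, 0.0127, 0.0001], [-0.011, -0.1906, -0.9816, 1.3201], [0.0, 0.0, 0.0, 1.0]]
box 0.96 [243.5, 171.0, 325.7, 250.6] 284.0 210.0
lid 0.68 [239.8, 173.3, 328.8, 250.3] 284.1 209.3
lid 0.25 [341.5, 227.2, 371.2, 252.2] 358.3 2
[... 1215 characters left out ...]
283.1, 184.0] 263.1 173.9
clip_a 0.81 [192.1, 207.1, 225.0, 237.4] 207.5 220.8
clip_a 0.79 [265.6, 201.6, 300.1, 222.6] 280.3 210.9
die_1 0.94 [257.5, 291.6, 277.8, 315.1] 268.4 303.3
die_1 0.8 [168.3, 236.5, 188.7, 261.0] 178.8 247.7
can 0.81 [292.0, 262.9, 337.5, 339.7] 313.7 298.3
can 0.44 [264.0, 199.0, 299.7, 224.6] 280.3 210.4
foil_roll 0.56 [210.6, 158.5, 237.0, 178.2] 222.6 166.8
knife 0.89 [290.4, 229.6, 358.7, 245.8] 327.0 236.8
knife 0.38 [281.3, 164.7, 317.6, 203.3] 298.8 185.2
tub 0.75 [201.1, 288.8, 245.2, 341.8] 224.8 314.9
tub 0.44 [210.1, 160.2, 239.1, 175.7] 222.5 166.7
carton 0.78 [279.1, 165.1, 320.5, 205.0] 298.4 185.2
carton 0.63 [182.2, 163.0, 300.4, 282.4] 241.4 222.0
```

```bash
python3 -c "
import cv2
t=cv2.imread('pics/top0.png')[120:270,190:400];s=cv2.imread('pics/side0.png')[150:350,150:370]
cv2.imwrite('pics/t1.png',cv2.resize(t,None,fx=3.8,fy=3.8,interpolation=2));cv2.imwrite('pics/s1.png',cv2.resize(s,None,fx=3,fy=3,interpolation=2))"
```

```text
(no output)
```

View pics/t1.png

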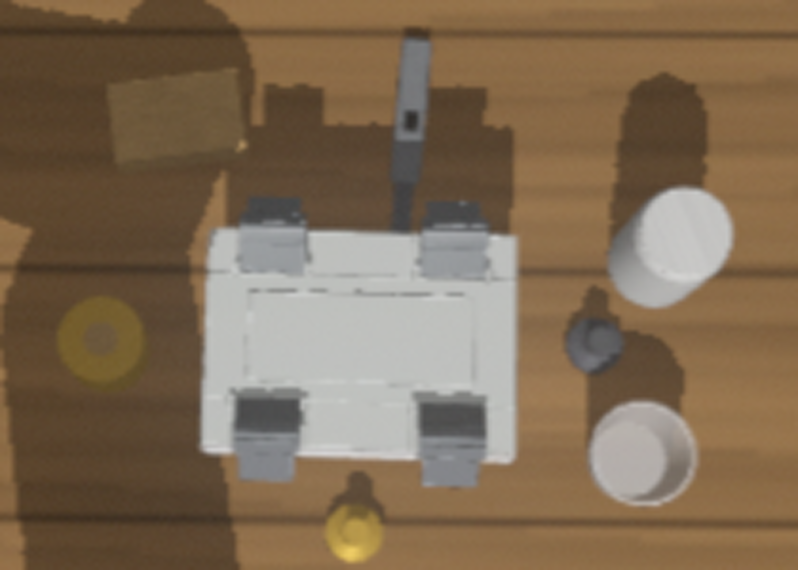

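View pics/s1.png

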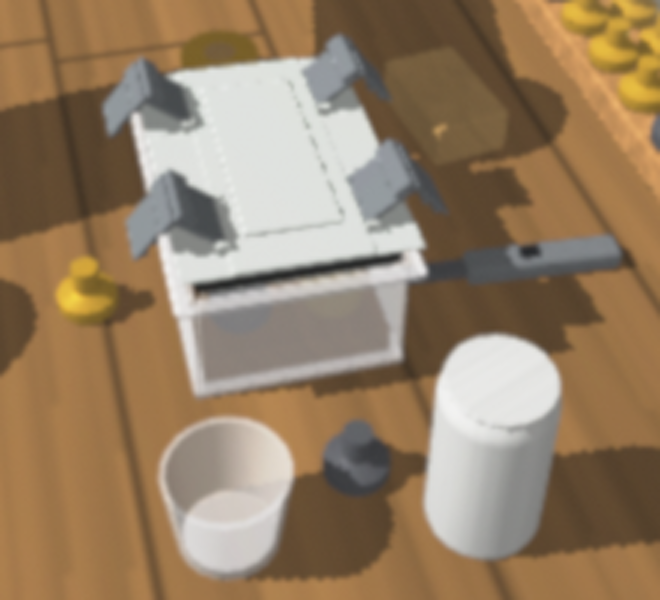

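Top view: the lid and its four open clips are at crop px (205–517, 230–460), with its long side along world y. The brass die is on the −x side, and the can, steel die and tub on the −y side. The side view confirms all clips are up and shows the gap under the lid's near edge. Next I fit the box pose from the corners I read.

```bash
cat > fit.py <<'E'
import numpy as np
from scipy.optimize import least_squares
T=np.load('top0.npz');S=np.load('side0.npz')
def proj(r,p):
    E=np.linalg.inv(r['extrinsics']);c=E[:3,:3]@p+E[:3,3];u=r['intrinsics']@c;return u[:2]/u[2]
top=lambda a:np.array(a)/3.8+[190,120]-.37
sid=lambda a:np.array(a)/3+[150,150]-.33
# lid corners: (sx,sy)
tl={(1,1):(210,230),(1,-1):(517,236),(-1,-1):(515,463),(-1,1):(202,453)}
tp={(1,1):(247,290),(1,-1):(475,295),(-1,-1):(474,386),(-1,1):(245,380)}
sp={(1,1):(290,79),(1,-1):(342,216),(-1,-1):(245,235),(-1,1):(208,100)}
sb={(-1,-1):(198,392),(1,-1):(403,358)}
sr={(-1,-1):(184,306),(1,-1):(427,270)}
def res(q,full=False):
    x,y,w,a,b,zl,zp,tx,ty=q;R=np.array([[np.cos(w),-np.sin(w),0],[np.sin(w),np.cos(w),0],[0,0,1]])
    f=lambda X,Y,Z:np.array([x,y,0])+R@[X,Y,Z]
    o=[]
    for k,v in tl.items():o.append(proj(T,f(k[0]*a,k[1]*b,zl+ty*k[0]*a+tx*k[1]*b))-top(v))
    for k,v in tp.items():o.append(proj(T,f(k[0]*.03,k[1]*.075,zp+ty*k[0]*.03+tx*k[1]*.075))-top(v))
    for k,v in sp.items():o.append(proj(S,f(k[0]*.03,k[1]*.075,zp+ty*k[0]*.03+tx*k[1]*.075))-sid(v))
    for k,v in sb.items():o.append(proj(S,f(k[0]*.067,k[1]*.097,0))-sid(v))
    for k,v in sr.items():o.append(proj(S,f(k[0]*.075,k[1]*.105,.085))-sid(v))
    o.append([(tx)*30,ty*30]); return np.ravel(o)
r=least_squares(res,[.32,-.08,0,.075,.105,.1,.108,0,0],loss='soft_l1')
print(np.round(r.x,4));print(np.round(res(r.x).reshape(-1,2),1).tolist())
E
python3 fit.py
```

```text
[ 0.5456 -0.0586 -0.0258  0.0771  0.1053  0.0742  0.1067 -0.0555  0.0325]
[[-0.8, -0.3], [-0.7, -0.2], [-1.0, -0.3], [-1.0, -0.1], [0.2, -0.2], [-0.4, -0.2], [-0.5, -0.4], [-0.1, -0.4], [-0.5, 0.9], [0.8, 0.3], [0.2, -0.0], [-1.9, -1.5], [-0.4, 1.9], [0.3, 0.8], [-1.5, 2.6], [0.6, 0.7], [-1.7, 1.0]]
```

Request:
servo_tool --deltas '[{"dx":26,"dy":-38.7,"rz":0.025,"fingers":1},{"dx":26,"dy":-38.7,"rz":0.025,"fingers":1},{"dx":26,"dy":-38.7,"rz":0.025,"fingers":1},{"dx":26,"dy":-38.7,"rz":0.025,"fingers":1},{"dx":26,"dy":-38.7,"rz":0.025,"fingers":1},{"dx":26,"dy":-38.7,"rz":0.025,"fingers":1},{"dx":26,"dy":-38.7,"rz":0.025,"fingers":1},{"dx":26,"dy":-38.7,"rz":0.025,"fingers":1}]' --newtons 40

```text
invalid input at $.deltas[0]: expected keys dx, dy, dz, rx, ry, rz, fingers
```

Request:
servo_tool --deltas '[{"dx":26,"dy":-38.7},{"dx":26,"dy":-38.7},{"dx":26,"dy":-38.7},{"dx":26,"dy":-38.7},{"dx":26,"dy":-38.7},{"dx":26,"dy":-38.7},{"dx":26,"dy":-38.7},{"dx":26,"dy":-38.7}]'

```text
invalid input at $.deltas[0]: expected keys dx, dy, dz, rx, ry, rz, fingers
```

Request:
servo_tool --deltas '[{"dx":26,"dy":-38.7,"dz":0,"rx":0,"ry":0,"rz":0.025,"fingers":1},{"dx":26,"dy":-38.7,"dz":0,"rx":0,"ry":0,"rz":0.025,"fingers":1},{"dx":26,"dy":-38.7,"dz":0,"rx":0,"ry":0,"rz":0.025,"fingers":1},{"dx":26,"dy":-38.7,"dz":0,"rx":0,"ry":0,"rz":0.025,"fingers":1},{"dx":26,"dy":-38.7,"dz":0,"rx":0,"ry":0,"rz":0.025,"fingers":1},{"dx":26,"dy":-38.7,"dz":0,"rx":0,"ry":0,"rz":0.025,"fingers":1},{"dx":26,"dy":-38.7,"dz":0,"rx":0,"ry":0,"rz":0.025,"fingers":1},{"dx":26,"dy":-38.7,"dz":0,"rx":0,"ry":0,"rz":0.025,"fingers":1}]' --newtons 40

```text
clock: 1.8
tcp_pos: [0.3374, 0.2492, 0.3043]
orientation: [0.001, 0.012, 1.0, 0.0]
wrist_force: [0.0, 0.6, 0.7]
finger_gap: 0.0001
```

Request:
servo_tool --deltas '[{"dx":26,"dy":-38.7,"dz":0,"rx":0,"ry":0,"rz":0,"fingers":1},{"dx":26,"dy":-38.7,"dz":0,"rx":0,"ry":0,"rz":0,"fingers":1},{"dx":26,"dy":-38.7,"dz":0,"rx":0,"ry":0,"rz":0,"fingers":1},{"dx":26,"dy":-38.7,"dz":0,"rx":0,"ry":0,"rz":0,"fingers":1},{"dx":26,"dy":-38.7,"dz":0,"rx":0,"ry":0,"rz":0,"fingers":1},{"dx":26,"dy":-38.7,"dz":0,"rx":0,"ry":0,"rz":0,"fingers":1},{"dx":26,"dy":-38.7,"dz":0,"rx":0,"ry":0,"rz":0,"fingers":1},{"dx":0,"dy":0,"dz":0,"rx":0,"ry":0,"rz":0,"fingers":1}]'

```text
clock: 2.6
tcp_pos: [0.5217, -0.0246, 0.3034]
orientation: [0.001, 0.016, 1.0, -0.001]
wrist_force: [-0.2, 0.7, -0.1]
finger_gap: -0.0001
```

Request:
servo_tool --deltas '[{"dx":24,"dy":-34,"dz":0,"rx":0,"ry":0,"rz":0,"fingers":1},{"dx":0,"dy":0,"dz":0,"rx":0,"ry":0,"rz":0,"fingers":1}]'

```text
clock: 2.8
tcp_pos: [0.5447, -0.0568, 0.3034]
orientation: [0.001, 0.014, 1.0, -0.001]
wrist_force: [0.6, 0.3, -0.4]
finger_gap: 0.0
```

```bash
cat > w.py <<'E'
import sys,cv2,numpy as np
from workcell import env, read_camera
s=env.get_state(); r=read_camera('wrist'); np.savez('w.npz',**r,p=s['tcp_pos'],q=s['orientation'])
im=r['img'][:,:,::-1].copy()
from scipy.spatial.transform import Rotation as Ro
q=s['orientation'];R=Ro.from_quat([q[1],q[2],q[3],q[0]]).as_matrix()
print(s['tcp_pos'],np.round(r['hand_eye'],3).tolist(),r['intrinsics'].tolist())
x,y,w=.5456,-.0586,-.0258; B=np.array([[np.cos(w),-np.sin(w),0],[np.sin(w),np.cos(w),0],[0,0,1]])
def pr(P):
    t=R.T@(np.array([x,y,0])+B@P-s['tcp_pos']);H=np.linalg.inv(r['hand_eye']);c=H[:3,:3]@t+H[:3,3];u=r['intrinsics']@c;return tuple(int(v) for v in u[:2]/u[2])
for sx in(-1,1):
  for sy in(-1,1):
    for P,col in(((.030*sx,.075*sy,.107),(0,0,255)),((.074*sx,.06*sy,.116),(0,255,0)),((.075*sx,.105*sy,.085),(255,0,0))):
      cv2.circle(im,pr(np.array(P)),4,col,1)
cv2.imwrite(sys.argv[1],im)
E
python3 w.py pics/w1.png
```

```text
[ 0.54472629 -0.0568393   0.30338356] [[0.0, -0.962, -0.275, 0.069], [1.0, -0.0, 0.001, -0.0], [-0.001, -0.275, 0.962, -0.07], [0.0, 0.0, 0.0, 1.0]] [[269.3650870230875, 0.0, 259.08683922924257], [0.0, 269.3650870230875, 190.13510777593913], [0.0, 0.0, 1.0]]
```

View pics/w1.png

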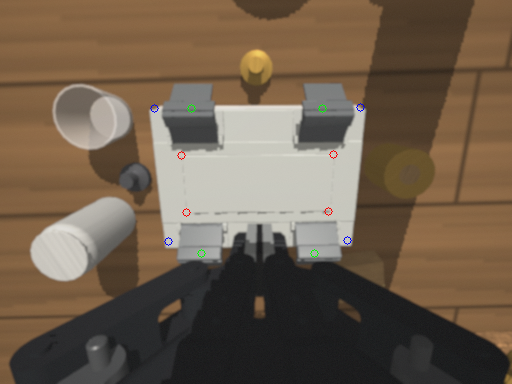

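The projected panel corners (red) land on the panel's edges, so the pose is good. I'll descend to about 15 mm above the lid.

Request:
servo_tool --deltas '[{"dx":1,"dy":-1,"dz":-35,"rx":0,"ry":0,"rz":0,"fingers":1},{"dx":0,"dy":0,"dz":-35,"rx":0,"ry":0,"rz":0,"fingers":1},{"dx":0,"dy":0,"dz":-25,"rx":0,"ry":0,"rz":0,"fingers":1},{"dx":0,"dy":0,"dz":-10,"rx":0,"ry":0,"rz":0,"fingers":1},{"dx":0,"dy":0,"dz":0,"rx":0,"ry":0,"rz":0,"fingers":1},{"dx":0,"dy":0,"dz":0,"rx":0,"ry":0,"rz":0,"fingers":1}]'

```text
clock: 3.45
tcp_pos: [0.5442, -0.0547, 0.2002]
orientation: [0.001, 0.013, 1.0, -0.0]
wrist_force: [-0.6, -0.1, 0.2]
finger_gap: -0.0002
```

Request:
servo_tool --deltas '[{"dx":0,"dy":0,"dz":-3,"rx":0,"ry":0,"rz":0,"fingers":1},{"dx":0,"dy":0,"dz":-3,"rx":0,"ry":0,"rz":0,"fingers":1},{"dx":0,"dy":0,"dz":0,"rx":0,"ry":0,"rz":0,"fingers":1}]'

```text
clock: 3.75
tcp_pos: [0.5439, -0.0551, 0.1932]
orientation: [0.0, 0.013, 1.0, -0.0]
wrist_force: [0.5, 0.4, 0.3]
finger_gap: -0.0001
```

Request:
servo_tool --deltas '[{"dx":1.5,"dy":-3.5,"dz":-2,"rx":0,"ry":0,"rz":0,"fingers":1},{"dx":0,"dy":0,"dz":-2,"rx":0,"ry":0,"rz":0,"fingers":1},{"dx":0,"dy":0,"dz":-2,"rx":0,"ry":0,"rz":0,"fingers":1},{"dx":0,"dy":0,"dz":0,"rx":0,"ry":0,"rz":0,"fingers":1}]'

```text
clock: 4.15
tcp_pos: [0.545, -0.0586, 0.1865]
orientation: [-0.0, 0.013, 1.0, 0.0]
wrist_force: [-0.3, 0.2, 0.1]
finger_gap: 0.0001
```

Request:
servo_tool --deltas '[{"dx":0,"dy":0,"dz":-2,"rx":0,"ry":0,"rz":0,"fingers":1},{"dx":0,"dy":0,"dz":-1,"rx":0,"ry":0,"rz":0,"fingers":1},{"dx":0,"dy":0,"dz":0,"rx":0,"ry":0,"rz":0,"fingers":1}]'

```text
clock: 4.45
tcp_pos: [0.5451, -0.0585, 0.1837]
orientation: [-0.0, 0.013, 1.0, 0.0]
wrist_force: [0.0, 0.8, 0.2]
finger_gap: -0.0003
```

Request:
servo_tool --deltas '[{"dx":0,"dy":0,"dz":-2,"rx":0,"ry":0,"rz":0,"fingers":1},{"dx":0,"dy":0,"dz":-2,"rx":0,"ry":0,"rz":0,"fingers":1},{"dx":0,"dy":0,"dz":0,"rx":0,"ry":0,"rz":0,"fingers":1}]'

```text
clock: 4.75
tcp_pos: [0.5454, -0.0586, 0.1806]
orientation: [0.0, 0.013, 1.0, -0.0]
wrist_force: [-1.3, 0.8, 5.8]
finger_gap: -0.0
```

Request:
servo_tool --deltas '[{"dx":0,"dy":0,"dz":-1.5,"rx":0,"ry":0,"rz":0,"fingers":1},{"dx":0,"dy":0,"dz":-1.5,"rx":0,"ry":0,"rz":0,"fingers":1},{"dx":0,"dy":0,"dz":0,"rx":0,"ry":0,"rz":0,"fingers":1}]'

```text
clock: 5.05
tcp_pos: [0.5454, -0.0586, 0.1779]
orientation: [0.001, 0.013, 1.0, -0.0]
wrist_force: [-2.4, 0.0, 6.6]
finger_gap: -0.0001
```

Request:
servo_tool --deltas '[{"dx":0,"dy":0,"dz":-1,"rx":0,"ry":0,"rz":0,"fingers":1},{"dx":0,"dy":0,"dz":-1,"rx":0,"ry":0,"rz":0,"fingers":1},{"dx":0,"dy":0,"dz":0,"rx":0,"ry":0,"rz":0,"fingers":1}]'

```text
clock: 5.35
tcp_pos: [0.5454, -0.0587, 0.1759]
orientation: [0.001, 0.013, 1.0, -0.0]
wrist_force: [-1.7, 0.2, 7.6]
finger_gap: 0.0001
```

Request:
servo_tool --deltas '[{"dx":0,"dy":0,"dz":-1,"rx":0,"ry":0,"rz":0,"fingers":1},{"dx":0,"dy":0,"dz":0,"rx":0,"ry":0,"rz":0,"fingers":1}]'

```text
clock: 5.55
tcp_pos: [0.5454, -0.0587, 0.1749]
orientation: [0.001, 0.013, 1.0, -0.0]
wrist_force: [-2.7, -0.0, 6.9]
finger_gap: -0.0001
```

Request:
servo_tool --deltas '[{"dx":0,"dy":0,"dz":-0.7,"rx":0,"ry":0,"rz":0,"fingers":1},{"dx":0,"dy":0,"dz":0,"rx":0,"ry":0,"rz":0,"fingers":1}]'

```text
clock: 5.75
tcp_pos: [0.5454, -0.0587, 0.1742]
orientation: [0.0, 0.013, 1.0, -0.0]
wrist_force: [-1.5, 1.3, 6.1]
finger_gap: -0.0001
```

Request:
servo_tool --deltas '[{"dx":0,"dy":0,"dz":-0.8,"rx":0,"ry":0,"rz":0,"fingers":1},{"dx":0,"dy":0,"dz":0,"rx":0,"ry":0,"rz":0,"fingers":1}]'

```text
clock: 5.95
tcp_pos: [0.5454, -0.0587, 0.1739]
orientation: [0.001, 0.013, 1.0, -0.0]
wrist_force: [-3.2, -0.0, 10.5]
finger_gap: 0.0
```

Request:
servo_tool --deltas '[{"dx":0,"dy":0,"dz":-0.8,"rx":0,"ry":0,"rz":0,"fingers":1},{"dx":0,"dy":0,"dz":0,"rx":0,"ry":0,"rz":0,"fingers":1}]'

```text
clock: 6.15
tcp_pos: [0.5454, -0.0587, 0.1735]
orientation: [0.001, 0.013, 1.0, -0.0]
wrist_force: [-3.7, -0.5, 13.5]
finger_gap: 0.0
```

Request:
servo_tool --deltas '[{"dx":0,"dy":0,"dz":-0.6,"rx":0,"ry":0,"rz":0,"fingers":1},{"dx":0,"dy":0,"dz":0,"rx":0,"ry":0,"rz":0,"fingers":1},{"dx":0,"dy":0,"dz":0,"rx":0,"ry":0,"rz":0,"fingers":1}]'

```text
clock: 6.45
tcp_pos: [0.5454, -0.0587, 0.1733]
orientation: [0.001, 0.013, 1.0, -0.0]
wrist_force: [-4.9, 0.8, 15.5]
finger_gap: 0.0
```

The lid is home: the force now climbs steeply (about 15.5 N), with the tip at 0.101 m. I'll lift and go to clip_a.

Request:
servo_tool --deltas '[{"dx":0,"dy":0,"dz":10,"rx":0,"ry":0,"rz":0,"fingers":1},{"dx":0,"dy":0,"dz":35,"rx":0,"ry":0,"rz":0,"fingers":1},{"dx":0,"dy":0,"dz":35,"rx":0,"ry":0,"rz":0,"fingers":1},{"dx":-33,"dy":31,"dz":0,"rx":0,"ry":0,"rz":0,"fingers":1},{"dx":-34,"dy":31,"dz":0,"rx":0,"ry":0,"rz":0,"fingers":1},{"dx":0,"dy":0,"dz":0,"rx":0,"ry":0,"rz":0,"fingers":1},{"dx":0,"dy":0,"dz":0,"rx":0,"ry":0,"rz":0,"fingers":1}]'

```text
clock: 7.15
tcp_pos: [0.4778, 0.004, 0.2514]
orientation: [0.0, 0.012, 1.0, -0.0]
wrist_force: [0.1, -0.6, -0.3]
finger_gap: 0.0002
```

```bash
python3 w.py pics/w2.png; python3 -c "
from workcell import read_camera
import cv2
i=read_camera('side')['img'][150:300,160:320,::-1]
cv2.imwrite('pics/s2.png',cv2.resize(i,None,fx=4,fy=4,interpolation=2))"
```

```text
[0.47784023 0.00403959 0.25139486] [[0.0, -0.962, -0.275, 0.069], [1.0, -0.0, 0.001, -0.0], [-0.001, -0.275, 0.962, -0.07], [0.0, 0.0, 0.0, 1.0]] [[269.3650870230875, 0.0, 259.08683922924257], [0.0, 269.3650870230875, 190.13510777593913], [0.0, 0.0, 1.0]]
```

View pics/s2.png

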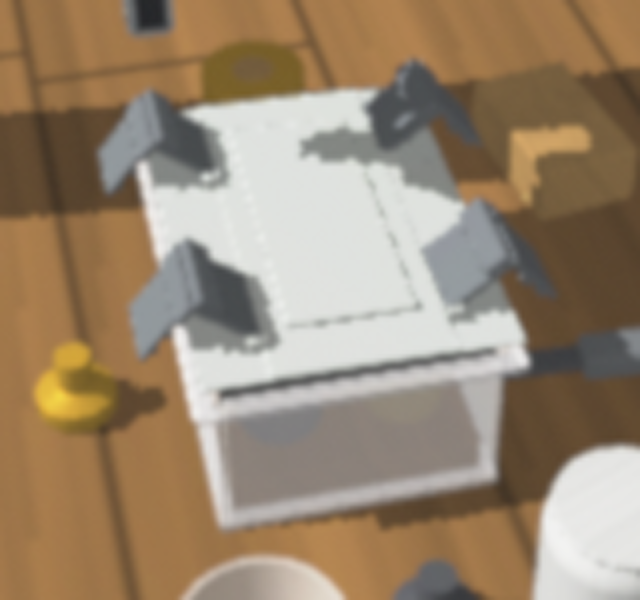

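Side view: the lid is visibly lower, all four clips are still up, and the fingertip (crop 150,15) is above clip_a. I'll descend onto it.

Request:
servo_tool --deltas '[{"dx":0,"dy":0,"dz":-30,"rx":0,"ry":0,"rz":0,"fingers":1},{"dx":0,"dy":0,"dz":-5,"rx":0,"ry":0,"rz":0,"fingers":1},{"dx":0,"dy":0,"dz":-5,"rx":0,"ry":0,"rz":0,"fingers":1},{"dx":-1,"dy":0,"dz":-4,"rx":0,"ry":0,"rz":0,"fingers":1},{"dx":-1,"dy":0,"dz":-4,"rx":0,"ry":0,"rz":0,"fingers":1},{"dx":-1,"dy":0,"dz":-4,"rx":0,"ry":0,"rz":0,"fingers":1},{"dx":-1,"dy":0,"dz":-2,"rx":0,"ry":0,"rz":0,"fingers":1},{"dx":0,"dy":0,"dz":0,"rx":0,"ry":0,"rz":0,"fingers":1}]'

```text
clock: 8.05
tcp_pos: [0.474, 0.0035, 0.1969]
orientation: [-0.0, 0.013, 1.0, 0.0]
wrist_force: [0.1, 0.5, 1.2]
finger_gap: 0.0002
```

Request:
servo_tool --deltas '[{"dx":0,"dy":0,"dz":-2,"rx":0,"ry":0,"rz":0,"fingers":1},{"dx":0,"dy":0,"dz":-2,"rx":0,"ry":0,"rz":0,"fingers":1},{"dx":0,"dy":0,"dz":0,"rx":0,"ry":0,"rz":0,"fingers":1}]'

```text
clock: 8.35
tcp_pos: [0.4743, 0.0034, 0.1928]
orientation: [0.0, 0.013, 1.0, 0.0]
wrist_force: [0.1, -0.2, 0.3]
finger_gap: -0.0001
```

Request:
servo_tool --deltas '[{"dx":0,"dy":0,"dz":-1.5,"rx":0,"ry":0,"rz":0,"fingers":1},{"dx":0,"dy":0,"dz":0,"rx":0,"ry":0,"rz":0,"fingers":1}]'

```text
clock: 8.55
tcp_pos: [0.4743, 0.0034, 0.1913]
orientation: [-0.0, 0.013, 1.0, 0.0]
wrist_force: [-0.5, 0.5, 0.2]
finger_gap: -0.0004
```

Request:
servo_tool --deltas '[{"dx":0,"dy":0,"dz":-1.5,"rx":0,"ry":0,"rz":0,"fingers":1},{"dx":0,"dy":0,"dz":-1.0,"rx":0,"ry":0,"rz":0,"fingers":1},{"dx":0,"dy":0,"dz":0,"rx":0,"ry":0,"rz":0,"fingers":1}]'

```text
clock: 8.85
tcp_pos: [0.4742, 0.0035, 0.1889]
orientation: [-0.0, 0.013, 1.0, 0.0]
wrist_force: [-1.3, 1.2, 0.9]
finger_gap: 0.0002
```

Request:
servo_tool --deltas '[{"dx":0,"dy":0,"dz":-1.5,"rx":0,"ry":0,"rz":0,"fingers":1},{"dx":0,"dy":0,"dz":0,"rx":0,"ry":0,"rz":0,"fingers":1}]'

```text
clock: 9.05
tcp_pos: [0.4742, 0.0035, 0.1877]
orientation: [0.0, 0.013, 1.0, 0.0]
wrist_force: [-2.4, 0.9, 5.6]
finger_gap: 0.0002
```

Request:
servo_tool --deltas '[{"dx":0,"dy":0,"dz":-1.5,"rx":0,"ry":0,"rz":0,"fingers":1},{"dx":0,"dy":0,"dz":0,"rx":0,"ry":0,"rz":0,"fingers":1}]'

```text
clock: 9.25
tcp_pos: [0.474, 0.0036, 0.1866]
orientation: [0.0, 0.013, 1.0, 0.0]
wrist_force: [-4.4, 0.7, 9.2]
finger_gap: -0.0
```

Request:
servo_tool --deltas '[{"dx":0,"dy":0,"dz":-1.2,"rx":0,"ry":0,"rz":0,"fingers":1},{"dx":0,"dy":0,"dz":0,"rx":0,"ry":0,"rz":0,"fingers":1}]'

```text
clock: 9.45
tcp_pos: [0.4738, 0.0036, 0.1856]
orientation: [-0.0, 0.013, 1.0, 0.0]
wrist_force: [-4.5, 1.0, 10.6]
finger_gap: -0.0
```

Request:
servo_tool --deltas '[{"dx":0,"dy":0,"dz":-0.8,"rx":0,"ry":0,"rz":0,"fingers":1},{"dx":0,"dy":0,"dz":0,"rx":0,"ry":0,"rz":0,"fingers":1}]'

```text
clock: 9.65
tcp_pos: [0.4737, 0.0036, 0.185]
orientation: [-0.0, 0.013, 1.0, 0.0]
wrist_force: [-4.0, 1.2, 11.5]
finger_gap: 0.0005
```

Request:
servo_tool --deltas '[{"dx":0,"dy":0,"dz":-1,"rx":0,"ry":0,"rz":0,"fingers":1},{"dx":0,"dy":0,"dz":0,"rx":0,"ry":0,"rz":0,"fingers":1}]'

```text
clock: 9.85
tcp_pos: [0.4734, 0.0037, 0.1839]
orientation: [-0.001, 0.013, 1.0, 0.0]
wrist_force: [-5.6, 0.0, 11.5]
finger_gap: 0.0003
```

Request:
servo_tool --deltas '[{"dx":0,"dy":0,"dz":-0.7,"rx":0,"ry":0,"rz":0,"fingers":1},{"dx":0,"dy":0,"dz":0,"rx":0,"ry":0,"rz":0,"fingers":1}]'

```text
clock: 10.05
tcp_pos: [0.4731, 0.0037, 0.183]
orientation: [-0.001, 0.013, 1.0, 0.0]
wrist_force: [-6.5, 1.1, 11.1]
finger_gap: 0.0
```

Request:
servo_tool --deltas '[{"dx":-0.7,"dy":0,"dz":-0.8,"rx":0,"ry":0,"rz":0,"fingers":1},{"dx":0,"dy":0,"dz":0,"rx":0,"ry":0,"rz":0,"fingers":1}]'

```text
clock: 10.25
tcp_pos: [0.4729, 0.0036, 0.1816]
orientation: [-0.0, 0.013, 1.0, 0.0]
wrist_force: [-2.9, 0.8, 3.3]
finger_gap: -0.0002
```

Request:
servo_tool --deltas '[{"dx":0,"dy":0,"dz":-0.8,"rx":0,"ry":0,"rz":0,"fingers":1},{"dx":0,"dy":0,"dz":0,"rx":0,"ry":0,"rz":0,"fingers":1}]'

```text
clock: 10.45
tcp_pos: [0.473, 0.0036, 0.1809]
orientation: [-0.001, 0.013, 1.0, 0.0]
wrist_force: [-4.3, 2.0, 7.8]
finger_gap: 0.0002
```

Request:
servo_tool --deltas '[{"dx":0,"dy":0,"dz":-0.7,"rx":0,"ry":0,"rz":0,"fingers":1},{"dx":0,"dy":0,"dz":0,"rx":0,"ry":0,"rz":0,"fingers":1}]'

```text
clock: 10.65
tcp_pos: [0.473, 0.0037, 0.1805]
orientation: [-0.0, 0.013, 1.0, 0.0]
wrist_force: [-5.1, 1.2, 10.4]
finger_gap: -0.0001
```

Request:
servo_tool --deltas '[{"dx":0,"dy":0,"dz":10,"rx":0,"ry":0,"rz":0,"fingers":1},{"dx":0,"dy":0,"dz":30,"rx":0,"ry":0,"rz":0,"fingers":1},{"dx":0,"dy":0,"dz":30,"rx":0,"ry":0,"rz":0,"fingers":1},{"dx":35,"dy":-31,"dz":0,"rx":0,"ry":0,"rz":0,"fingers":1},{"dx":35,"dy":-31,"dz":0,"rx":0,"ry":0,"rz":0,"fingers":1},{"dx":35,"dy":-31,"dz":0,"rx":0,"ry":0,"rz":0,"fingers":1},{"dx":35,"dy":-31,"dz":0,"rx":0,"ry":0,"rz":0,"fingers":1},{"dx":0,"dy":0,"dz":0,"rx":0,"ry":0,"rz":0,"fingers":1}]'

```text
clock: 11.45
tcp_pos: [0.6177, -0.1249, 0.2482]
orientation: [0.001, 0.015, 1.0, -0.001]
wrist_force: [-0.2, 0.2, -0.8]
finger_gap: -0.0002
```

```bash
python3 -c "
from workcell import read_camera
import cv2
i=read_camera('side')['img'][150:300,160:320,::-1]
cv2.imwrite('pics/s3.png',cv2.resize(i,None,fx=4,fy=4,interpolation=2))"
```

```text
(no output)
```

View pics/s3.png

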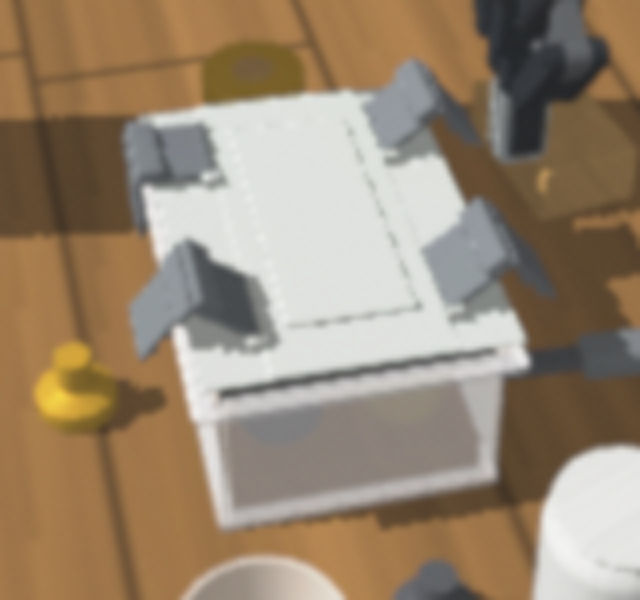

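clip_a is snapped flat (crop 165,160) and the other three are still up. Now clip_c, diagonally across.

Request:
servo_tool --deltas '[{"dx":-3,"dy":4,"dz":-27,"rx":0,"ry":0,"rz":0,"fingers":1},{"dx":0,"dy":0,"dz":-5,"rx":0,"ry":0,"rz":0,"fingers":1},{"dx":0,"dy":0,"dz":-5,"rx":0,"ry":0,"rz":0,"fingers":1},{"dx":1,"dy":0,"dz":-4,"rx":0,"ry":0,"rz":0,"fingers":1},{"dx":1,"dy":0,"dz":-4,"rx":0,"ry":0,"rz":0,"fingers":1},{"dx":1,"dy":0,"dz":-4,"rx":0,"ry":0,"rz":0,"fingers":1},{"dx":0,"dy":0,"dz":-3,"rx":0,"ry":0,"rz":0,"fingers":1},{"dx":0,"dy":0,"dz":0,"rx":0,"ry":0,"rz":0,"fingers":1}]'

```text
clock: 12.3
tcp_pos: [0.6138, -0.1167, 0.1982]
orientation: [0.0, 0.013, 1.0, -0.0]
wrist_force: [0.4, -0.0, 1.5]
finger_gap: 0.0003
```

Request:
servo_tool --deltas '[{"dx":0,"dy":0,"dz":-1,"rx":0,"ry":0,"rz":0,"fingers":1},{"dx":0,"dy":0,"dz":0,"rx":0,"ry":0,"rz":0,"fingers":1}]'

```text
clock: 12.5
tcp_pos: [0.6134, -0.1166, 0.197]
orientation: [-0.0, 0.013, 1.0, 0.0]
wrist_force: [0.8, 0.1, 0.6]
finger_gap: -0.0003
```

Request:
servo_tool --deltas '[{"dx":2,"dy":-2,"dz":-1.5,"rx":0,"ry":0,"rz":0,"fingers":1},{"dx":2,"dy":-2,"dz":-1.5,"rx":0,"ry":0,"rz":0,"fingers":1},{"dx":0,"dy":0,"dz":-1.5,"rx":0,"ry":0,"rz":0,"fingers":1},{"dx":0,"dy":0,"dz":0,"rx":0,"ry":0,"rz":0,"fingers":1}]'

```text
clock: 12.9
tcp_pos: [0.6175, -0.1207, 0.192]
orientation: [-0.0, 0.013, 1.0, 0.0]
wrist_force: [-0.2, -0.0, -0.3]
finger_gap: 0.0
```

Request:
servo_tool --deltas '[{"dx":0,"dy":0,"dz":-1.5,"rx":0,"ry":0,"rz":0,"fingers":1},{"dx":0,"dy":0,"dz":0,"rx":0,"ry":0,"rz":0,"fingers":1}]'

```text
clock: 13.1
tcp_pos: [0.6175, -0.1206, 0.1908]
orientation: [-0.0, 0.013, 1.0, 0.0]
wrist_force: [-0.4, -0.2, 0.5]
finger_gap: 0.0
```

Request:
servo_tool --deltas '[{"dx":0,"dy":0,"dz":-1,"rx":0,"ry":0,"rz":0,"fingers":1},{"dx":0,"dy":0,"dz":0,"rx":0,"ry":0,"rz":0,"fingers":1}]'

```text
clock: 13.3
tcp_pos: [0.6175, -0.1205, 0.19]
orientation: [-0.0, 0.013, 1.0, 0.0]
wrist_force: [0.6, -0.1, 0.4]
finger_gap: 0.0003
```

Tip at 0.117; next come the hook steps.

Request:
servo_tool --deltas '[{"dx":0,"dy":0,"dz":-1.5,"rx":0,"ry":0,"rz":0,"fingers":1},{"dx":0,"dy":0,"dz":0,"rx":0,"ry":0,"rz":0,"fingers":1}]'

```text
clock: 13.5
tcp_pos: [0.6178, -0.1206, 0.1888]
orientation: [0.0, 0.013, 1.0, -0.0]
wrist_force: [0.0, 0.1, 3.1]
finger_gap: -0.0001
```

Request:
servo_tool --deltas '[{"dx":0,"dy":0,"dz":-1.5,"rx":0,"ry":0,"rz":0,"fingers":1},{"dx":0,"dy":0,"dz":0,"rx":0,"ry":0,"rz":0,"fingers":1}]'

```text
clock: 13.7
tcp_pos: [0.618, -0.1207, 0.1878]
orientation: [0.001, 0.013, 1.0, -0.0]
wrist_force: [-0.3, 0.7, 5.6]
finger_gap: 0.0001
```

Request:
servo_tool --deltas '[{"dx":0.3,"dy":0,"dz":-1,"rx":0,"ry":0,"rz":0,"fingers":1},{"dx":0,"dy":0,"dz":0,"rx":0,"ry":0,"rz":0,"fingers":1}]'

```text
clock: 13.9
tcp_pos: [0.6182, -0.1207, 0.1871]
orientation: [0.001, 0.013, 1.0, -0.0]
wrist_force: [-0.8, -0.1, 6.3]
finger_gap: 0.0
```

Request:
servo_tool --deltas '[{"dx":0.3,"dy":0,"dz":-1.2,"rx":0,"ry":0,"rz":0,"fingers":1},{"dx":0,"dy":0,"dz":0,"rx":0,"ry":0,"rz":0,"fingers":1}]'

```text
clock: 14.1
tcp_pos: [0.6185, -0.1207, 0.1861]
orientation: [0.001, 0.013, 1.0, -0.0]
wrist_force: [-0.6, 1.0, 8.7]
finger_gap: -0.0002
```

Request:
servo_tool --deltas '[{"dx":0.3,"dy":0,"dz":-1,"rx":0,"ry":0,"rz":0,"fingers":1},{"dx":0,"dy":0,"dz":0,"rx":0,"ry":0,"rz":0,"fingers":1}]'

```text
clock: 14.3
tcp_pos: [0.6188, -0.1207, 0.1853]
orientation: [0.001, 0.013, 1.0, -0.0]
wrist_force: [-1.6, 0.1, 9.4]
finger_gap: 0.0
```

Request:
servo_tool --deltas '[{"dx":0.3,"dy":0,"dz":-0.8,"rx":0,"ry":0,"rz":0,"fingers":1},{"dx":0,"dy":0,"dz":0,"rx":0,"ry":0,"rz":0,"fingers":1}]'

```text
clock: 14.5
tcp_pos: [0.6191, -0.1207, 0.1846]
orientation: [0.001, 0.013, 1.0, -0.0]
wrist_force: [-1.8, -0.0, 8.8]
finger_gap: -0.0
```

Request:
servo_tool --deltas '[{"dx":0,"dy":0,"dz":-0.8,"rx":0,"ry":0,"rz":0,"fingers":1},{"dx":0,"dy":0,"dz":0,"rx":0,"ry":0,"rz":0,"fingers":1}]'

```text
clock: 14.7
tcp_pos: [0.6193, -0.1207, 0.1838]
orientation: [0.001, 0.013, 1.0, -0.0]
wrist_force: [-1.3, -0.4, 8.9]
finger_gap: 0.0
```

Request:
servo_tool --deltas '[{"dx":0,"dy":0,"dz":-0.8,"rx":0,"ry":0,"rz":0,"fingers":1},{"dx":0,"dy":0,"dz":0,"rx":0,"ry":0,"rz":0,"fingers":1}]'

```text
clock: 14.9
tcp_pos: [0.6195, -0.1208, 0.1822]
orientation: [0.001, 0.013, 1.0, -0.0]
wrist_force: [2.1, -0.5, 4.3]
finger_gap: 0.0001
```

Request:
servo_tool --deltas '[{"dx":0,"dy":0,"dz":-0.8,"rx":0,"ry":0,"rz":0,"fingers":1},{"dx":0,"dy":0,"dz":0,"rx":0,"ry":0,"rz":0,"fingers":1}]'

```text
clock: 15.1
tcp_pos: [0.6196, -0.1209, 0.1816]
orientation: [0.001, 0.013, 1.0, -0.0]
wrist_force: [1.6, -0.1, 7.1]
finger_gap: -0.0
```

Request:
servo_tool --deltas '[{"dx":0,"dy":0,"dz":-0.8,"rx":0,"ry":0,"rz":0,"fingers":1},{"dx":0,"dy":0,"dz":0,"rx":0,"ry":0,"rz":0,"fingers":1}]'

```text
clock: 15.3
tcp_pos: [0.6196, -0.1209, 0.1812]
orientation: [0.001, 0.013, 1.0, -0.0]
wrist_force: [1.1, 0.1, 9.1]
finger_gap: -0.0002
```

Request:
servo_tool --deltas '[{"dx":0,"dy":0,"dz":10,"rx":0,"ry":0,"rz":0,"fingers":1},{"dx":0,"dy":0,"dz":30,"rx":0,"ry":0,"rz":0,"fingers":1},{"dx":0,"dy":0,"dz":30,"rx":0,"ry":0,"rz":0,"fingers":1},{"dx":-1,"dy":40,"dz":0,"rx":0,"ry":0,"rz":0,"fingers":1},{"dx":-1,"dy":40,"dz":0,"rx":0,"ry":0,"rz":0,"fingers":1},{"dx":-1,"dy":40,"dz":0,"rx":0,"ry":0,"rz":0,"fingers":1},{"dx":0,"dy":0,"dz":0,"rx":0,"ry":0,"rz":0,"fingers":1},{"dx":0,"dy":0,"dz":0,"rx":0,"ry":0,"rz":0,"fingers":1}]'

```text
clock: 16.1
tcp_pos: [0.6151, 0.0005, 0.2493]
orientation: [-0.001, 0.012, 1.0, -0.0]
wrist_force: [-0.1, 0.5, 0.8]
finger_gap: 0.0
```

```bash
cat > s.py <<'E'
import sys,cv2
from workcell import read_camera
i=read_camera('side')['img'][150:300,160:320,::-1]
cv2.imwrite(sys.argv[1],cv2.resize(i,None,fx=4,fy=4,interpolation=2))
E
python3 s.py pics/s4.png
```

```text
(no output)
```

View pics/s4.png

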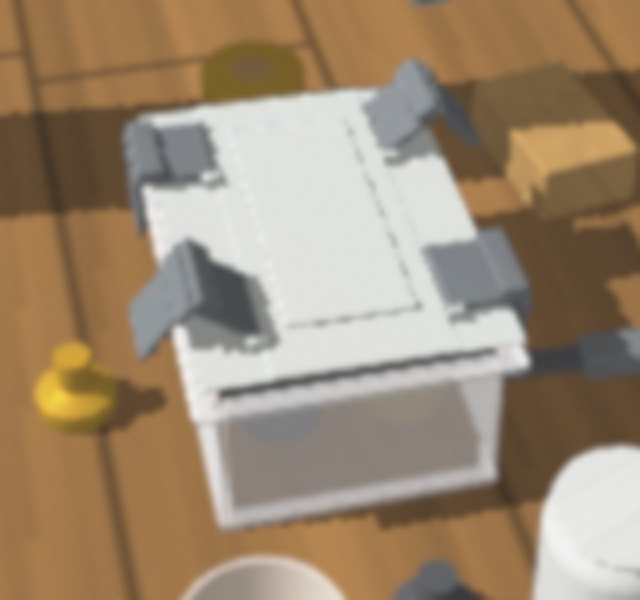

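clip_a and clip_c are flat, with clip_b and clip_d still up. Now clip_d.

Request:
servo_tool --deltas '[{"dx":0,"dy":0,"dz":-29,"rx":0,"ry":0,"rz":0,"fingers":1},{"dx":1,"dy":0,"dz":-5,"rx":0,"ry":0,"rz":0,"fingers":1},{"dx":1,"dy":0,"dz":-5,"rx":0,"ry":0,"rz":0,"fingers":1},{"dx":1,"dy":0,"dz":-4,"rx":0,"ry":0,"rz":0,"fingers":1},{"dx":1,"dy":0,"dz":-4,"rx":0,"ry":0,"rz":0,"fingers":1},{"dx":1,"dy":0,"dz":-4,"rx":0,"ry":0,"rz":0,"fingers":1},{"dx":0,"dy":0,"dz":-3,"rx":0,"ry":0,"rz":0,"fingers":1},{"dx":0,"dy":0,"dz":0,"rx":0,"ry":0,"rz":0,"fingers":1}]'

```text
clock: 16.95
tcp_pos: [0.6211, -0.0006, 0.196]
orientation: [0.0, 0.013, 1.0, -0.0]
wrist_force: [1.6, 0.1, 1.4]
finger_gap: -0.0004
```

Request:
servo_tool --deltas '[{"dx":0,"dy":0,"dz":-1.5,"rx":0,"ry":0,"rz":0,"fingers":1},{"dx":0,"dy":0,"dz":0,"rx":0,"ry":0,"rz":0,"fingers":1}]'

```text
clock: 17.15
tcp_pos: [0.6206, -0.0005, 0.1943]
orientation: [-0.0, 0.013, 1.0, 0.0]
wrist_force: [1.2, -1.5, 0.9]
finger_gap: 0.0
```

Request:
servo_tool --deltas '[{"dx":0,"dy":0,"dz":-1.5,"rx":0,"ry":0,"rz":0,"fingers":1},{"dx":0,"dy":0,"dz":0,"rx":0,"ry":0,"rz":0,"fingers":1}]'

```text
clock: 17.35
tcp_pos: [0.6205, -0.0005, 0.1926]
orientation: [-0.0, 0.013, 1.0, 0.0]
wrist_force: [1.0, -0.3, 0.7]
finger_gap: 0.0001
```

Request:
servo_tool --deltas '[{"dx":0,"dy":0,"dz":-1.5,"rx":0,"ry":0,"rz":0,"fingers":1},{"dx":0,"dy":0,"dz":-1,"rx":0,"ry":0,"rz":0,"fingers":1},{"dx":0,"dy":0,"dz":0,"rx":0,"ry":0,"rz":0,"fingers":1}]'

```text
clock: 17.65
tcp_pos: [0.6205, -0.0006, 0.19]
orientation: [-0.0, 0.013, 1.0, 0.0]
wrist_force: [0.5, -0.1, 0.1]
finger_gap: -0.0001
```

Request:
servo_tool --deltas '[{"dx":0,"dy":0,"dz":-1,"rx":0,"ry":0,"rz":0,"fingers":1},{"dx":0,"dy":0,"dz":0,"rx":0,"ry":0,"rz":0,"fingers":1}]'

```text
clock: 17.85
tcp_pos: [0.6206, -0.0006, 0.1891]
orientation: [-0.0, 0.013, 1.0, 0.0]
wrist_force: [1.3, -0.2, 0.8]
finger_gap: 0.0001
```

Request:
servo_tool --deltas '[{"dx":0,"dy":0,"dz":-1,"rx":0,"ry":0,"rz":0,"fingers":1},{"dx":0,"dy":0,"dz":0,"rx":0,"ry":0,"rz":0,"fingers":1}]'

```text
clock: 18.05
tcp_pos: [0.6207, -0.0006, 0.1881]
orientation: [-0.0, 0.013, 1.0, 0.0]
wrist_force: [0.7, -0.2, 0.6]
finger_gap: -0.0001
```

Request:
servo_tool --deltas '[{"dx":0,"dy":0,"dz":-1,"rx":0,"ry":0,"rz":0,"fingers":1},{"dx":0,"dy":0,"dz":0,"rx":0,"ry":0,"rz":0,"fingers":1}]'

```text
clock: 18.25
tcp_pos: [0.6207, -0.0006, 0.1872]
orientation: [-0.0, 0.013, 1.0, 0.0]
wrist_force: [0.4, 0.3, -0.2]
finger_gap: 0.0001
```

Request:
servo_tool --deltas '[{"dx":0,"dy":0,"dz":-1,"rx":0,"ry":0,"rz":0,"fingers":1},{"dx":0,"dy":0,"dz":0,"rx":0,"ry":0,"rz":0,"fingers":1}]'

```text
clock: 18.45
tcp_pos: [0.6209, -0.0006, 0.1865]
orientation: [0.0, 0.013, 1.0, 0.0]
wrist_force: [0.6, -0.8, 1.7]
finger_gap: 0.0002
```

Request:
servo_tool --deltas '[{"dx":0.3,"dy":0,"dz":-1,"rx":0,"ry":0,"rz":0,"fingers":1},{"dx":0,"dy":0,"dz":0,"rx":0,"ry":0,"rz":0,"fingers":1}]'

```text
clock: 18.65
tcp_pos: [0.6211, -0.0006, 0.1857]
orientation: [0.0, 0.013, 1.0, -0.0]
wrist_force: [-0.6, -0.7, 5.7]
finger_gap: -0.0
```

Request:
servo_tool --deltas '[{"dx":0.3,"dy":0,"dz":-1,"rx":0,"ry":0,"rz":0,"fingers":1},{"dx":0,"dy":0,"dz":0,"rx":0,"ry":0,"rz":0,"fingers":1}]'

```text
clock: 18.85
tcp_pos: [0.6214, -0.0006, 0.1849]
orientation: [0.0, 0.013, 1.0, -0.0]
wrist_force: [-1.8, -0.2, 5.3]
finger_gap: -0.0002
```

Request:
servo_tool --deltas '[{"dx":0.3,"dy":0,"dz":-1,"rx":0,"ry":0,"rz":0,"fingers":1},{"dx":0,"dy":0,"dz":0,"rx":0,"ry":0,"rz":0,"fingers":1}]'

```text
clock: 19.05
tcp_pos: [0.6217, -0.0006, 0.1841]
orientation: [0.0, 0.013, 1.0, -0.0]
wrist_force: [-0.8, 0.0, 6.4]
finger_gap: -0.0
```

Request:
servo_tool --deltas '[{"dx":0.3,"dy":0,"dz":-1,"rx":0,"ry":0,"rz":0,"fingers":1},{"dx":0,"dy":0,"dz":0,"rx":0,"ry":0,"rz":0,"fingers":1}]'

```text
clock: 19.25
tcp_pos: [0.6219, -0.0006, 0.1833]
orientation: [0.0, 0.013, 1.0, -0.0]
wrist_force: [-2.0, -0.5, 9.1]
finger_gap: -0.0001
```

Request:
servo_tool --deltas '[{"dx":0.3,"dy":0,"dz":-0.8,"rx":0,"ry":0,"rz":0,"fingers":1},{"dx":0,"dy":0,"dz":0,"rx":0,"ry":0,"rz":0,"fingers":1}]'

```text
clock: 19.45
tcp_pos: [0.6222, -0.0007, 0.1826]
orientation: [0.0, 0.013, 1.0, -0.0]
wrist_force: [-2.4, 0.1, 8.5]
finger_gap: 0.0
```

Request:
servo_tool --deltas '[{"dx":0,"dy":0,"dz":-0.8,"rx":0,"ry":0,"rz":0,"fingers":1},{"dx":0,"dy":0,"dz":0,"rx":0,"ry":0,"rz":0,"fingers":1}]'

```text
clock: 19.65
tcp_pos: [0.6224, -0.0007, 0.182]
orientation: [0.001, 0.013, 1.0, -0.0]
wrist_force: [-3.2, -0.0, 9.3]
finger_gap: -0.0
```

Request:
servo_tool --deltas '[{"dx":0,"dy":0,"dz":-0.8,"rx":0,"ry":0,"rz":0,"fingers":1},{"dx":0,"dy":0,"dz":0,"rx":0,"ry":0,"rz":0,"fingers":1}]'

```text
clock: 19.85
tcp_pos: [0.6226, -0.0007, 0.1811]
orientation: [0.001, 0.013, 1.0, -0.0]
wrist_force: [-1.0, 0.3, 7.5]
finger_gap: -0.0001
```

Request:
servo_tool --deltas '[{"dx":0,"dy":0,"dz":-0.8,"rx":0,"ry":0,"rz":0,"fingers":1},{"dx":0,"dy":0,"dz":0,"rx":0,"ry":0,"rz":0,"fingers":1}]'

```text
clock: 20.05
tcp_pos: [0.6228, -0.0007, 0.1796]
orientation: [0.001, 0.013, 1.0, -0.0]
wrist_force: [1.2, 0.1, 4.2]
finger_gap: -0.0002
```

Request:
servo_tool --deltas '[{"dx":0,"dy":0,"dz":-0.8,"rx":0,"ry":0,"rz":0,"fingers":1},{"dx":0,"dy":0,"dz":0,"rx":0,"ry":0,"rz":0,"fingers":1}]'

```text
clock: 20.25
tcp_pos: [0.6229, -0.0007, 0.179]
orientation: [0.001, 0.013, 1.0, -0.0]
wrist_force: [1.4, -0.1, 7.0]
finger_gap: 0.0001
```

Request:
servo_tool --deltas '[{"dx":0,"dy":0,"dz":-0.8,"rx":0,"ry":0,"rz":0,"fingers":1},{"dx":0,"dy":0,"dz":0,"rx":0,"ry":0,"rz":0,"fingers":1}]'

```text
clock: 20.45
tcp_pos: [0.6229, -0.0007, 0.1786]
orientation: [0.001, 0.013, 1.0, -0.0]
wrist_force: [-1.2, -0.1, 8.1]
finger_gap: -0.0002
```

Request:
servo_tool --deltas '[{"dx":0,"dy":0,"dz":10,"rx":0,"ry":0,"rz":0,"fingers":1},{"dx":0,"dy":0,"dz":30,"rx":0,"ry":0,"rz":0,"fingers":1},{"dx":0,"dy":0,"dz":32,"rx":0,"ry":0,"rz":0,"fingers":1},{"dx":-37,"dy":-29,"dz":0,"rx":0,"ry":0,"rz":0,"fingers":1},{"dx":-37,"dy":-29,"dz":0,"rx":0,"ry":0,"rz":0,"fingers":1},{"dx":-37,"dy":-29,"dz":0,"rx":0,"ry":0,"rz":0,"fingers":1},{"dx":-37,"dy":-29,"dz":0,"rx":0,"ry":0,"rz":0,"fingers":1},{"dx":0,"dy":0,"dz":0,"rx":0,"ry":0,"rz":0,"fingers":1}]'

```text
clock: 21.25
tcp_pos: [0.4696, -0.1182, 0.2489]
orientation: [-0.002, 0.015, 1.0, 0.0]
wrist_force: [0.7, 0.3, -0.8]
finger_gap: 0.0004
```

Request:
servo_tool --deltas '[{"dx":0,"dy":0,"dz":0,"rx":0,"ry":0,"rz":0,"fingers":1}]'

```text
clock: 21.35
tcp_pos: [0.4733, -0.1171, 0.2495]
orientation: [-0.0, 0.014, 1.0, 0.0]
wrist_force: [-0.1, 0.4, -0.7]
finger_gap: -0.0002
```

Request:
servo_tool --deltas '[{"dx":0,"dy":0,"dz":-27,"rx":0,"ry":0,"rz":0,"fingers":1},{"dx":0,"dy":0,"dz":-5,"rx":0,"ry":0,"rz":0,"fingers":1},{"dx":-1,"dy":0,"dz":-5,"rx":0,"ry":0,"rz":0,"fingers":1},{"dx":-1,"dy":0,"dz":-4,"rx":0,"ry":0,"rz":0,"fingers":1},{"dx":-1,"dy":0,"dz":-4,"rx":0,"ry":0,"rz":0,"fingers":1},{"dx":0,"dy":0,"dz":-4,"rx":0,"ry":0,"rz":0,"fingers":1},{"dx":0,"dy":0,"dz":0,"rx":0,"ry":0,"rz":0,"fingers":1},{"dx":0,"dy":0,"dz":0,"rx":0,"ry":0,"rz":0,"fingers":1}]'

```text
clock: 22.15
tcp_pos: [0.4715, -0.1166, 0.2007]
orientation: [0.0, 0.013, 1.0, 0.0]
wrist_force: [0.4, -0.4, 0.3]
finger_gap: 0.0
```

Request:
servo_tool --deltas '[{"dx":0,"dy":0,"dz":-1.5,"rx":0,"ry":0,"rz":0,"fingers":1},{"dx":0,"dy":0,"dz":-1.5,"rx":0,"ry":0,"rz":0,"fingers":1},{"dx":0,"dy":0,"dz":0,"rx":0,"ry":0,"rz":0,"fingers":1}]'

```text
clock: 22.45
tcp_pos: [0.4712, -0.1166, 0.1974]
orientation: [-0.0, 0.013, 1.0, 0.0]
wrist_force: [-0.9, -0.6, -0.4]
finger_gap: -0.0
```

Request:
servo_tool --deltas '[{"dx":0,"dy":0,"dz":-1.5,"rx":0,"ry":0,"rz":0,"fingers":1},{"dx":0,"dy":0,"dz":0,"rx":0,"ry":0,"rz":0,"fingers":1}]'

```text
clock: 22.65
tcp_pos: [0.4712, -0.1166, 0.1958]
orientation: [-0.0, 0.013, 1.0, 0.0]
wrist_force: [-0.4, 0.6, 0.2]
finger_gap: 0.0004
```

Request:
servo_tool --deltas '[{"dx":0,"dy":0,"dz":-1.5,"rx":0,"ry":0,"rz":0,"fingers":1},{"dx":0,"dy":0,"dz":-1.5,"rx":0,"ry":0,"rz":0,"fingers":1},{"dx":0,"dy":0,"dz":0,"rx":0,"ry":0,"rz":0,"fingers":1}]'

```text
clock: 22.95
tcp_pos: [0.4712, -0.1165, 0.1928]
orientation: [-0.0, 0.013, 1.0, 0.0]
wrist_force: [0.2, -0.7, 0.1]
finger_gap: 0.0002
```

Request:
servo_tool --deltas '[{"dx":0,"dy":0,"dz":-1.2,"rx":0,"ry":0,"rz":0,"fingers":1},{"dx":0,"dy":0,"dz":0,"rx":0,"ry":0,"rz":0,"fingers":1}]'

```text
clock: 23.15
tcp_pos: [0.4713, -0.1165, 0.1917]
orientation: [-0.0, 0.013, 1.0, 0.0]
wrist_force: [-0.3, -0.7, -0.2]
finger_gap: 0.0001
```

Request:
servo_tool --deltas '[{"dx":0,"dy":0,"dz":-1.2,"rx":0,"ry":0,"rz":0,"fingers":1},{"dx":0,"dy":0,"dz":0,"rx":0,"ry":0,"rz":0,"fingers":1}]'

```text
clock: 23.35
tcp_pos: [0.4712, -0.1167, 0.1908]
orientation: [0.0, 0.013, 1.0, -0.0]
wrist_force: [-1.6, 0.9, 3.6]
finger_gap: -0.0001
```

Request:
servo_tool --deltas '[{"dx":-0.3,"dy":0,"dz":-1,"rx":0,"ry":0,"rz":0,"fingers":1},{"dx":0,"dy":0,"dz":0,"rx":0,"ry":0,"rz":0,"fingers":1}]'

```text
clock: 23.55
tcp_pos: [0.4711, -0.1167, 0.1901]
orientation: [0.0, 0.013, 1.0, -0.0]
wrist_force: [-2.3, -0.3, 5.7]
finger_gap: 0.0003
```

Request:
servo_tool --deltas '[{"dx":-0.3,"dy":0,"dz":-1,"rx":0,"ry":0,"rz":0,"fingers":1},{"dx":0,"dy":0,"dz":0,"rx":0,"ry":0,"rz":0,"fingers":1}]'

```text
clock: 23.75
tcp_pos: [0.4709, -0.1168, 0.1894]
orientation: [0.001, 0.013, 1.0, -0.0]
wrist_force: [-1.7, 1.0, 7.6]
finger_gap: -0.0001
```

Request:
servo_tool --deltas '[{"dx":-0.3,"dy":0,"dz":-1,"rx":0,"ry":0,"rz":0,"fingers":1},{"dx":0,"dy":0,"dz":0,"rx":0,"ry":0,"rz":0,"fingers":1}]'

```text
clock: 23.95
tcp_pos: [0.4707, -0.1168, 0.1886]
orientation: [0.001, 0.013, 1.0, -0.0]
wrist_force: [-3.1, 0.2, 9.1]
finger_gap: -0.0001
```

Request:
servo_tool --deltas '[{"dx":-0.3,"dy":0,"dz":-0.8,"rx":0,"ry":0,"rz":0,"fingers":1},{"dx":0,"dy":0,"dz":0,"rx":0,"ry":0,"rz":0,"fingers":1}]'

```text
clock: 24.15
tcp_pos: [0.4705, -0.1168, 0.1881]
orientation: [0.001, 0.013, 1.0, -0.0]
wrist_force: [-4.0, 0.0, 9.9]
finger_gap: 0.0002
```

Request:
servo_tool --deltas '[{"dx":-0.3,"dy":0,"dz":-0.8,"rx":0,"ry":0,"rz":0,"fingers":1},{"dx":0,"dy":0,"dz":0,"rx":0,"ry":0,"rz":0,"fingers":1}]'

```text
clock: 24.35
tcp_pos: [0.4702, -0.1169, 0.1874]
orientation: [0.001, 0.013, 1.0, -0.001]
wrist_force: [-3.4, 0.3, 11.8]
finger_gap: -0.0002
```

Request:
servo_tool --deltas '[{"dx":-0.3,"dy":0,"dz":-0.8,"rx":0,"ry":0,"rz":0,"fingers":1},{"dx":0,"dy":0,"dz":0,"rx":0,"ry":0,"rz":0,"fingers":1}]'

```text
clock: 24.55
tcp_pos: [0.4699, -0.1169, 0.1866]
orientation: [0.001, 0.013, 1.0, -0.001]
wrist_force: [-3.3, 0.5, 10.9]
finger_gap: -0.0003
```

Request:
servo_tool --deltas '[{"dx":-0.3,"dy":0,"dz":-0.8,"rx":0,"ry":0,"rz":0,"fingers":1},{"dx":0,"dy":0,"dz":0,"rx":0,"ry":0,"rz":0,"fingers":1}]'

```text
clock: 24.75
tcp_pos: [0.4693, -0.1168, 0.1854]
orientation: [0.001, 0.013, 1.0, -0.0]
wrist_force: [-3.0, 0.7, 7.4]
finger_gap: -0.0
```

Request:
servo_tool --deltas '[{"dx":0,"dy":0,"dz":-0.6,"rx":0,"ry":0,"rz":0,"fingers":1},{"dx":0,"dy":0,"dz":0,"rx":0,"ry":0,"rz":0,"fingers":1}]'

```text
clock: 24.95
tcp_pos: [0.4693, -0.1168, 0.1841]
orientation: [0.0, 0.013, 1.0, -0.0]
wrist_force: [-1.9, -1.5, 4.6]
finger_gap: 0.0001
```

Request:
servo_tool --deltas '[{"dx":0,"dy":0,"dz":-0.8,"rx":0,"ry":0,"rz":0,"fingers":1},{"dx":0,"dy":0,"dz":0,"rx":0,"ry":0,"rz":0,"fingers":1}]'

```text
clock: 25.15
tcp_pos: [0.4693, -0.1168, 0.1835]
orientation: [0.0, 0.013, 1.0, -0.0]
wrist_force: [-2.6, -0.7, 8.5]
finger_gap: -0.0001
```

Request:
servo_tool --deltas '[{"dx":0,"dy":0,"dz":-0.7,"rx":0,"ry":0,"rz":0,"fingers":1},{"dx":0,"dy":0,"dz":0,"rx":0,"ry":0,"rz":0,"fingers":1}]'

```text
clock: 25.35
tcp_pos: [0.4693, -0.1169, 0.1831]
orientation: [0.0, 0.013, 1.0, -0.001]
wrist_force: [-4.5, -1.3, 9.9]
finger_gap: -0.0004
```

Request:
servo_tool --deltas '[{"dx":0,"dy":0,"dz":10,"rx":0,"ry":0,"rz":0,"fingers":1},{"dx":0,"dy":0,"dz":35,"rx":0,"ry":0,"rz":0,"fingers":1},{"dx":0,"dy":0,"dz":45,"rx":0,"ry":0,"rz":0,"fingers":1},{"dx":0,"dy":0,"dz":45,"rx":0,"ry":0,"rz":0,"fingers":1},{"dx":0,"dy":0,"dz":0,"rx":0,"ry":0,"rz":0,"fingers":1},{"dx":0,"dy":0,"dz":0,"rx":0,"ry":0,"rz":0,"fingers":1}]'

```text
clock: 25.95
tcp_pos: [0.4698, -0.1167, 0.3184]
orientation: [0.001, 0.013, 1.0, -0.0]
wrist_force: [-0.5, -0.5, -0.3]
finger_gap: 0.0001
```

```bash
python3 s.py pics/s5.png
```

```text
(no output)
```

View pics/s5.png

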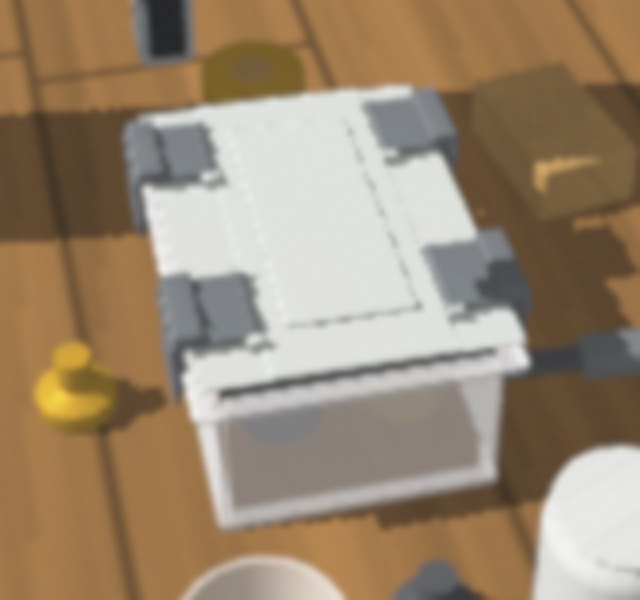

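All four clips sit flat and nothing else has moved. The average home height of the four pads matches the lid's home height, and the hand is clear, so I'm handing in.

```bash
python3 -c "
from workcell import job,env
print(env.get_state()['clock'],job.hand_in())"
```

```text
the job is handed in; nothing more can be done
26.0 None
```

I closed the box and handed it in at 26 s of the 67 s allowed; the hand-in gives no verdict.

- **Lid:** I pressed it down in the middle with the closed fingertips. It moved about 7 mm, then the force climbed from about 7 N to 15.5 N with almost no further travel, so I took that as home. The fingertip then stood about 101 mm above the bench.
- **Clips:** I snapped them in the order a, c, d, b, so the first two were diagonally opposite. Each one gave way with a clear drop in force and then felt solid when pressed again.
- **Forces:** The highest wrist force I read was about 16 N, against the 22 N limit. I only had readings at the end of each move, so short peaks in between were not seen.
- **Last checks:** The last side picture shows all four clips flat and the hand clear of the box. The brass die, carton, foil roll, knife and can looked unmoved. The steel die and tub were mostly out of that view, and I did not measure any of the objects again.
- **Uneven look:** A dark gap still shows under the lid's near short edge. The pads there ended 2–3 mm higher than at the far end, which fits the stated tilt of the lid. The average pad height also matches the lid's home height, and no check disagreed.

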